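Seat the printing block in the registration jig

ROBOT

A 7-joint arm with a two-finger parallel gripper is mounted at the origin on the work surface. World frame = base frame: x ahead of the robot, y to its left, z up, the work surface at z = 0. Lengths are in m, angles in rad, forces in N, time in s.
With the tool pointing down it reaches from about 0.4 to 0.925 m from the base axis. Payload 4.1 kg.
Tool frame: the origin (TCP) lies midway between the tips of the shut fingers; the grasp point (between the pads) lies 19 mm behind it (arm.hold_point_z is the distance from the TCP to the grasp point, in m); z points along the fingers, y is the line along which they close (so a half turn about z gives the same grasp; the last joint's range is limited). The gripper opens to 85 mm and grips with 20 to 120 N. Pads are 22 mm wide; open, the fingers measure 114 mm over their backs; the gripper's body (76 mm by 85 mm) begins 54 mm behind the grasp point. The pads swing forward as they close: fully open they stand 13 mm farther back than shut.
Start: joints at [-1.232, 0.398, 0.045, 1.537, -0.019, 1.207, -0.051], TCP at [0.276, 0.589, 0.197] pointing down, gripper open.
Joint ranges: [-2.82, 2.82], [-0.49, 2.23], [-1.37, 1.46], [0, 2.46], [-1.36, 4.5], [0.23, 2], [-2.94, 2.94]. Speed limits (rad/s): [2.57, 2.57, 3.14, 3.14, 3.14, 3.14, 3.14].

INTERFACE

Orientations are given as a unit quaternion [w, x, y, z].
In Python, from station import arm gives the robot as it stands.
- The arm moves only by the tool jog_arm, never from a script. Its argument "series" is a list that holds one entry, the list of rows, each a list of 7 numbers: the shift along the tool's x, y, z in m, then the turn, a rotation vector about the tool's x, y, z in degrees, then the opening, from 0 (shut) to 1 (fully open). In form: [[[dx, dy, dz, rx, ry, rz, fingers], ...]]. A call has 1 to 5 rows; each row shifts and turns the commanded pose from where the row before left it, along the tool's axes as they then stand; what a row does not reach is not made up. A row lasts 1/8 s, in which the tool goes at most 62.5 mm and 10.7 degrees, less where a joint would pass 70% of its speed; a pose out of reach is approached as far as the arm can. A call with a gripper value outside its range is refused whole. The fingers move at their own pace and stop on an object; "grip_force" is the grip in N (left out, the last holds). Time passes only in rows, so rows that do not move let the fingers close. It gives the time, the measured TCP pose, the force, the opening and the grip force at its end, in the units of the state.
- arm.get_obs(): the state, without advancing time (a new reading comes with each control period).
- arm.snapshot(name): name is "side" or "top"; returns the picture (384x512x3 uint8, blue, green, red); there is no depth.
- arm.calibration(name): a dict with "fx", "fy", "cx", "cy" (pixels), "k1" (the pictures are not rectified: a ray, as slopes to the right and down, at radius r is drawn at 1 + k1 r^2 times it, then the intrinsics apply), "rvec" (rotation vector, rad) and "tvec" (3), from world to camera coordinates, as OpenCV has them. Camera axes: x right, y down, z forward; pixel columns grow to the right and rows downward; lengths in m; the calibration is good to about 2 mm. A picture is of the moment at which its call begins. calibration takes no time and is no camera call.
- arm.hand_in(): hands the job in; it is judged then, once.
The state is a dict: "clock": time; "joint_positions": joint angles; "joint_vel": joint speeds; "tau": joint torques, N m; "position": TCP position; "eef_rot": TCP orientation; "force": force on the tool from outside, world axes, zero at the start; "torque": the same for the moment, N m; "grip_width": opening from 0.0 (shut) to 1.0 (fully open); "grip_force": force on a finger pad.
Only numpy, scipy, OpenCV 4.12 (cv2) and the standard library are available. Lean on these libraries where they do the work, as an engineer would, in place of code of your own. Each camera call takes 0.05 s, during which the arm holds its last target. There are 200 camera calls.

TASK

Pick up the larger round printing block and lay it flat on the bare end of the jig's plywood bed. Then, keeping it down on the bed, gently slide it along to the round recess and feel about until it drops in, fully home and level, and let go. The bed has been shifted and clamped somewhere unknown, so do not lift the block over the recess end, do not force it, and leave the other blocks and the jar where they are.

Things in the scene. Friction and masses are not known exactly. Their poses are not given: they have to be found in the camera images.
- block_mid (a point): Centre (half-way up) of the round printing block to be seated: a hardwood disc, 50 mm diameter, 14 mm thick, carved face up, about 30 to 55 g, lying flat on the table at the start. z axis is the disc's axis, up. Grip it across the diameter by its upper part: when seated only its upper 9 mm stand above the bed.
- jig: The fixed jig: dark steel base 180 (x) by 270 (y) by 10 mm high, carrying a plywood bed 155 by 245 mm, its flat top 22 mm above the table. Origin: centre of the base's underside; z up; y runs from the bare end (-y) to the recess end (+y). The bed is clamped by friction off-centre by an unmeasured shift of up to 8 mm in x and in y. Two low clamp screws stick out 19 mm at the -x edge.
- land (a point): Middle of the bare end of the bed, on the bed's top surface (22 mm above the table), 55 mm from the jig's origin along its -y. Axes as the jig's.
- recess (a point): Nominal centre of the bed's round recess, at the bed's top (22 mm up), 55 mm from the jig's origin along its +y (axes too). The true centre is off by the bed's shift: up to 8 mm each way in x and in y. The recess: 53 mm across, 5 mm deep, flat bottom. Let go off-centre over it, a block leans towards the recess's centre. Block centre above the table: 29 mm lying on the bed, 24 mm seated.
- small_mid (a point): Centre of a smaller round printing block, 34 mm diameter, 14 mm thick; not to be disturbed.
- square_mid (a point): Centre of a square printing block, 40 by 40 by 14 mm; not to be disturbed.
- jar: Closed glass jar of medium, 68 mm diameter, 100 mm tall, standing on the table; origin at the centre of its underside; not to be disturbed.
Mind the look-alikes: they are no part of the job. Leave any turquoise look-alike of the part that bears block_mid alone.

How it is judged:
By the outcome, as a careful person would: the job done as asked, in the order asked, and still so for the second after the job is handed in, with the robot touching nothing.
It also fails if it takes over 72 s, if anything falls off the work surface, if the arm or the gripper's body presses on something with over 40 N, if the wrist force passes 120 N, or if a joint passes its speed limit or range.

## Working session

There is one attempt and no reset: what is moved stays moved. The work goes in short steps, Python scripts to look and compute and a tool call to move; the robot and the scene stay as the last step left them, time stands still between calls to the robot, and variables do not carry over. Pictures are saved under pics/ and viewed, at most 10 in all, crops included, and the job is handed in when it is done.

Besides the shell and the picture viewer there is one more tool, called after "Call:" by a JSON object that holds its "op" and its "data". jog_arm: Moves the arm, as the interface text tells. Its arguments: {"type":"object","properties":{"series":{"type":"array","items":{"type":"array","items":{"type":"array","items":{"type":"number"}}}},"grip_force":{"type":"number"}},"required":["series"]}

```bash
mkdir -p pics; cat > h.py <<'E'
import numpy as np, cv2
from station import arm
def cam(n):
    c=arm.calibration(n);R=cv2.Rodrigues(np.array(c["rvec"],float))[0];return c,R,np.array(c["tvec"],float).ravel()
def world(n,u,v,z):
    c,R,t=cam(n);K=np.array([[c["fx"],0,c["cx"]],[0,c["fy"],c["cy"]],[0,0,1.]])
    p=cv2.undistortPoints(np.array([[[u,v]]],float),K,np.array([c["k1"],0,0,0,0.]))[0,0]
    d=R.T@np.array([p[0],p[1],1]);o=-R.T@t;return o+d*(z-o[2])/d[2]
def pix(n,P):
    c,R,t=cam(n);K=np.array([[c["fx"],0,c["cx"]],[0,c["fy"],c["cy"]],[0,0,1.]])
    return cv2.projectPoints(np.array([P],float),np.array(c["rvec"],float),t,K,np.array([c["k1"],0,0,0,0.]))[0].ravel()
def snap(n,f,crop=None,s=1):
    i=arm.snapshot(n)
    if crop: a,b,c,d=crop;i=i[b:d,a:c]
    cv2.imwrite("pics/"+f,cv2.resize(i,None,fx=s,fy=s,interpolation=cv2.INTER_CUBIC))
E
python3 -c "
from h import *
snap('top','t0.png',None,1.5);snap('side','s0.png',None,1.5);o=arm.get_obs();print(o)"
```

```text
{'clock': 0.1, 'joint_positions': array([-1.23200653,  0.39912995,  0.04505914,  1.537782  , -0.01872295,
        1.20687292, -0.0506848 ]), 'joint_vel': array([ 2.63874963e-03, -1.25688409e-03,  7.23722534e-05, -4.33164653e-03,
        1.71067500e-03,  2.39773990e-03,  5.46210449e-04]), 'tau': array([ 3.23503984e-03, -4.76267874e+01,  1.37034483e+00, -2.54950851e+01,
        1.21093556e-02,  5.05148404e-03,  1.31362637e-05]), 'position': array([0.27527842, 0.58812973, 0.19624769]), 'eef_rot': array([-1.37810457e-04,  2.17103345e-01,  9.76148223e-01, -8.74288821e-04]), 'force': array([-0.91623229,  0.10980699, -0.39164618]), 'torque': array([-0.03101942,  0.00227134,  0.03283711]), 'grip_force': 0.0, 'grip_width': 1.002039983808483}
```

View pics/t0.png

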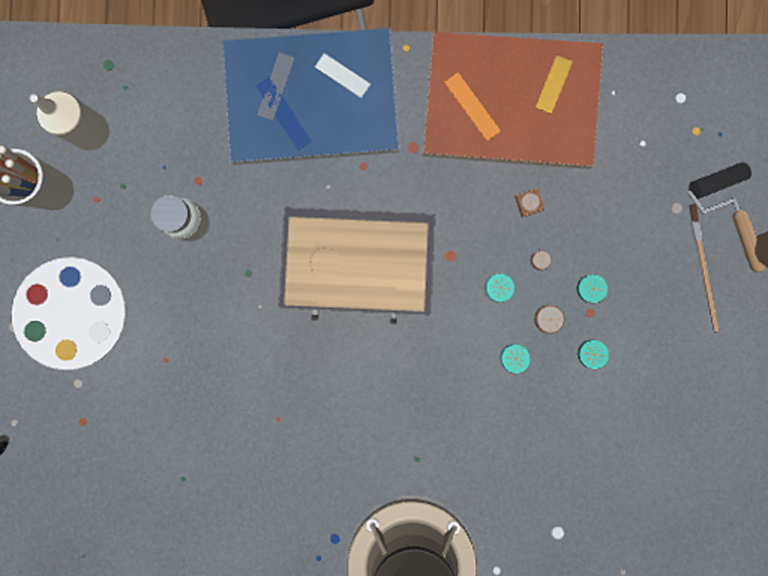

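View pics/s0.png

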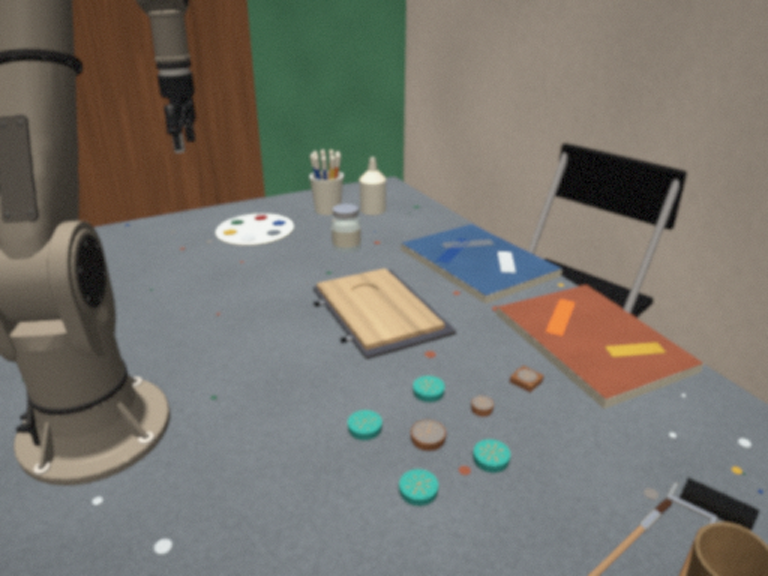

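Look-alikes (in the 1.5x top picture): the brown large disc is at (549,319), the small brown disc at (541,260) and the square at (530,203). Turquoise discs are at (500,288), (593,289), (515,359) and (594,354). I choose the brown one at (549,319). The recess arc is at about (325,260), the screws on the lower (-x) edge, and the jar at (172,214).

```bash
python3 -c "
from h import *
i=arm.snapshot('top')
a=cv2.resize(i[170:260,310:420],None,fx=5,fy=5,interpolation=cv2.INTER_CUBIC)
b=cv2.resize(i[132:220,180:295],None,fx=6.5,fy=6.5,interpolation=cv2.INTER_CUBIC)
cv2.imwrite('pics/a.png',a);cv2.imwrite('pics/b.png',b)
for n,u,v,z in [('disc',549,319,.014),('small',541,260,.014),('sq',530,203,.014),('t1',500,288,.014),('t2',593,289,.014),('t3',515,359,.014),('t4',594,354,.014)]: print(n,world('top',u/1.5,v/1.5,z))
print(world('side',428/1.5,430/1.5,.014),'disc side', world('top',0,0,0), -cam('top')[1].T@cam('top')[2])
"
```

```text
disc [ 0.43067615 -0.23383815  0.014     ]
small [ 0.53401144 -0.21891724  0.014     ]
sq [ 0.6348024  -0.19839816  0.014     ]
t1 [ 0.48288606 -0.14785815  0.014     ]
t2 [ 0.48513302 -0.3096154   0.014     ]
t3 [ 0.35941582 -0.17551816  0.014     ]
t4 [ 0.37199642 -0.31176809  0.014     ]
[ 0.43079368 -0.23102362  0.014     ] disc side [0.98497999 0.76699551 0.        ] [0.44335316 0.0498638  0.94008709]
```

View pics/a.png

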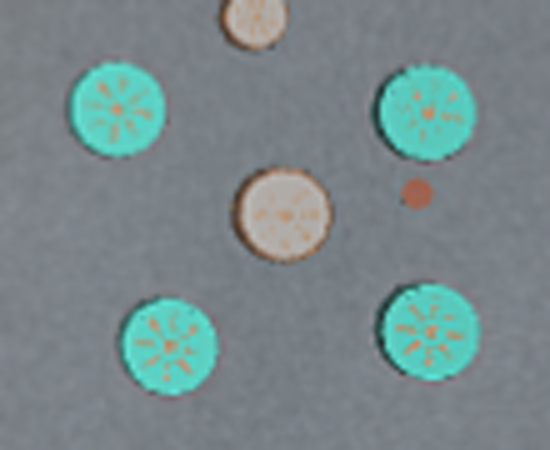

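View pics/b.png

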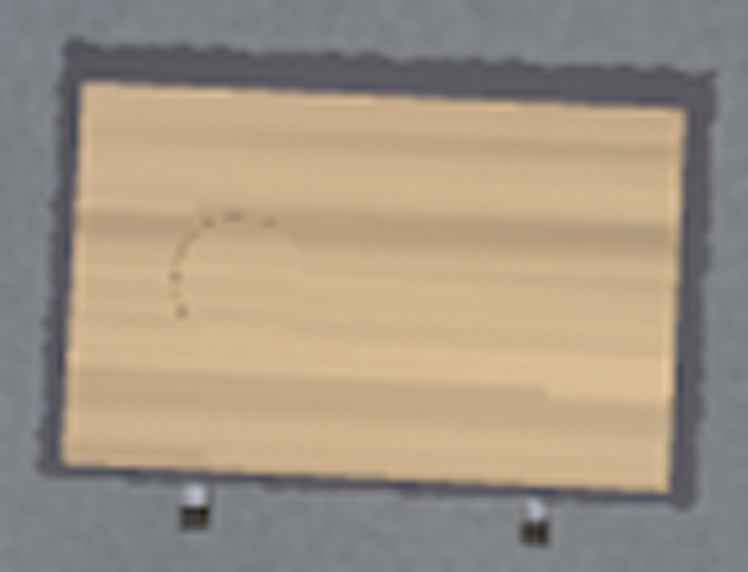

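The disc's centre in the enlarged crop is (284,215), and it is the only large brown disc. The bed corners are (80,82), (687,107), (668,494) and (62,466), and the recess's back-left rim arc runs from (181,313) to (273,222).

```bash
python3 -c "
from h import *
from scipy.optimize import least_squares
from scipy.spatial.transform import Rotation as Rn
f=lambda x,y,s,a,b,z:world('top',(x+.5)/s-.5+a,(y+.5)/s-.5+b,z)
D=f(284,215,5,310,170,.014);print('disc',D,np.linalg.norm(D[:2]))
C=np.array([f(x,y,6.5,180,132,.022)for x,y in[(80,82),(687,107),(668,494),(62,466)]])[:,:2]
print(C,[np.linalg.norm(C[i]-C[i-1]) for i in range(4)])
m=C.mean(0);ey=(C[0]-C[1])+(C[3]-C[2]);ey/=np.linalg.norm(ey);ex=np.array([ey[1],-ey[0]])
print('yaw',np.degrees(np.arctan2(-ey[0],ey[1])),'bedc',m,'recess',m+.055*ey,'land',m-.055*ey,'ey',ey,ex)
A=np.array([f(x,y,6.5,180,132,.022)for x,y in[(181,313),(174,277),(186,246),(208,223),(237,215),(273,222)]])[:,:2]
r=least_squares(lambda p:np.linalg.norm(A-p,axis=1)-.0265,m+.055*ey);print('arc',r.x,r.fun*1e3)
B=np.array([f(x,y,6.5,180,132,.010)for x,y in[(68,42),(714,74),(688,505),(42,473)]])[:,:2];print('base',B.mean(0),[np.linalg.norm(B[i]-B[i-1]) for i in range(4)])
o=arm.get_obs();q=np.array(o['eef_rot']);print(Rn.from_quat(np.r_[q[1:],q[0]]).as_matrix())
for n,u,v in[('jar',172,214)]:print(n,world('top',u/1.5,v/1.5,.1))
print(arm.hold_point_z)
"
```

```text
disc [ 0.43087844 -0.23487692  0.014     ] 0.49073760047387477
[[ 0.60008795  0.22918471]
 [ 0.59560923 -0.01813296]
 [ 0.4384274  -0.01375187]
 [ 0.44363735  0.23128238]] [np.float64(0.15646465737703522), np.float64(0.24735821894128365), np.float64(0.15724287371864185), np.float64(0.24508962381513946)]
yaw -1.1273410211545778 bedc [0.51944048 0.10714556] recess [0.52052258 0.16213492] land [0.51835838 0.05215621] ey [0.01967454 0.99980644] [ 0.99980644 -0.01967454]
arc [0.52079269 0.16174475] [ 0.7436052   0.17385468 -0.62805892  0.10023123  0.01123478  0.68592273]
base [0.52620447 0.10652697] [np.float64(0.17812172698362744), np.float64(0.26694583697649005), np.float64(0.1775652785749605), np.float64(0.26465350651284114)]
[[-9.05726829e-01  4.23861570e-01 -5.29916382e-04]
 [ 4.23861887e-01  9.05725756e-01 -1.39856916e-03]
 [-1.12840804e-04 -1.49133297e-03 -9.99998882e-01]]
jar [0.58581288 0.40083798 0.1       ]
0.0187
```

Call:
{"op": "jog_arm", "data": {"series": [[[0, 0, 0, 0, 0, -8.4, 1], [0, 0, 0, 0, 0, -8.4, 1], [0, 0, 0, 0, 0, -8.4, 1], [-0.06, 0, 0, 0, 0, 0, 1], [-0.06, -0.015, 0, 0, 0, 0, 1]]]}}

```text
clock: 0.78
position: [0.3954, 0.5752, 0.1968]
eef_rot: [-0.0, -0.003, 1.0, 0.0]
force: [0.1, 0.3, 0.3]
grip_width: 0.999
grip_force: 0.0
```

Call:
{"op": "jog_arm", "data": {"series": [[[-0.03, -0.05, 0, 0, 0, 0, 1], [-0.03, -0.05, 0, 0, 0, 0, 1], [0, -0.06, 0, 0, 0, 0, 1], [0, -0.06, 0, 0, 0, 0, 1], [0, -0.06, 0, 0, 0, 0, 1]]]}}

```text
clock: 1.4
position: [0.456, 0.2919, 0.1969]
eef_rot: [-0.0, -0.001, 1.0, -0.0]
force: [1.3, -0.7, -0.1]
grip_width: 1.0
grip_force: 0.0
```

Call:
{"op": "jog_arm", "data": {"series": [[[0, -0.06, 0, 0, 0, 0, 1], [0, -0.06, 0, 0, 0, 0, 1], [0, -0.06, 0, 0, 0, 0, 1], [0, -0.06, 0, 0, 0, 0, 1], [0, -0.06, 0, 0, 0, 0, 1]]]}}

```text
clock: 2.02
position: [0.4564, -0.0078, 0.1972]
eef_rot: [0.0, -0.001, 1.0, 0.0]
force: [1.4, -0.7, -0.1]
grip_width: 0.999
grip_force: 0.0
```

Call:
{"op": "jog_arm", "data": {"series": [[[0, -0.055, 0, 0, 0, 0, 1], [0.005, -0.055, 0, 0, 0, 0, 1], [0.01, -0.055, 0.03, 0, 0, 0, 1], [0.01, -0.055, 0.04, 0, 0, 0, 1], [0, -0.007, 0.04, 0, 0, 0, 1]]]}}

```text
clock: 2.65
position: [0.4322, -0.2315, 0.0908]
eef_rot: [0.001, 0.002, 1.0, -0.001]
force: [1.1, 1.0, -0.5]
grip_width: 1.001
grip_force: 0.0
```

Call:
{"op": "jog_arm", "data": {"series": [[[0, 0, 0.02, 0, 0, 0, 1], [0, 0, 0.01, 0, 0, 0, 1], [0, 0, 0, 0, 0, 0, 1]]]}}

```text
clock: 3.02
position: [0.4332, -0.2268, 0.061]
eef_rot: [-0.0, -0.001, 1.0, 0.0]
force: [0.3, -0.7, -0.6]
grip_width: 0.999
grip_force: 0.0
```

```bash
python3 -c "
from h import *
print(arm.get_obs()['position']);p=pix('side',[.431,-.235,.02]);a,b=int(p[0])-75,int(p[1])-70;print(a,b)
snap('side','s1.png',(a,b,a+150,b+110),5)"
```

```text
[ 0.43317126 -0.22680647  0.06101994]
211 215
```

View pics/s1.png

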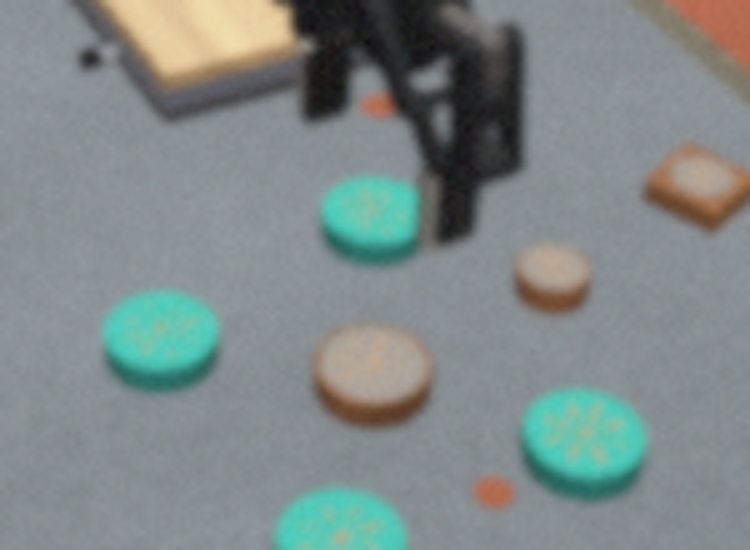

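The side crop shows the fingers above and either side of the disc, whose top centre is at (373,362). Nothing is under the fingertips.

Call:
{"op": "jog_arm", "data": {"series": [[[0.002, -0.006, 0.02, 0, 0, 0, 1], [0, 0, 0.02, 0, 0, 0, 1], [0, 0, 0.015, 0, 0, 0, 1], [0, 0, 0, 0, 0, 0, 1]]]}}

```text
clock: 3.58
position: [0.4311, -0.2327, 0.0059]
eef_rot: [-0.0, -0.001, 1.0, 0.0]
force: [0.5, -0.5, 0.5]
grip_width: 0.997
grip_force: 0.0
```

Call:
{"op": "jog_arm", "data": {"series": [[[0, 0, 0, 0, 0, 0, 0.75], [0, 0, 0, 0, 0, 0, 0.65], [0, 0, 0, 0, 0, 0, 0.65], [0, 0, 0, 0, 0, 0, 0.65]]], "grip_force": 25}}

```text
clock: 4.08
position: [0.4315, -0.2331, 0.0065]
eef_rot: [0.0, -0.001, 1.0, 0.0]
force: [-0.7, -0.6, -0.1]
grip_width: 0.652
grip_force: 0.0
```

```bash
python3 -c "
from h import *
print(arm.get_obs()['position']);p=pix('side',[.431,-.235,.02]);a,b=int(p[0])-40,int(p[1])-35
snap('side','s2.png',(a,b,a+80,b+60),9)"
```

```text
[ 0.43153607 -0.23314095  0.00647744]
```

View pics/s2.png

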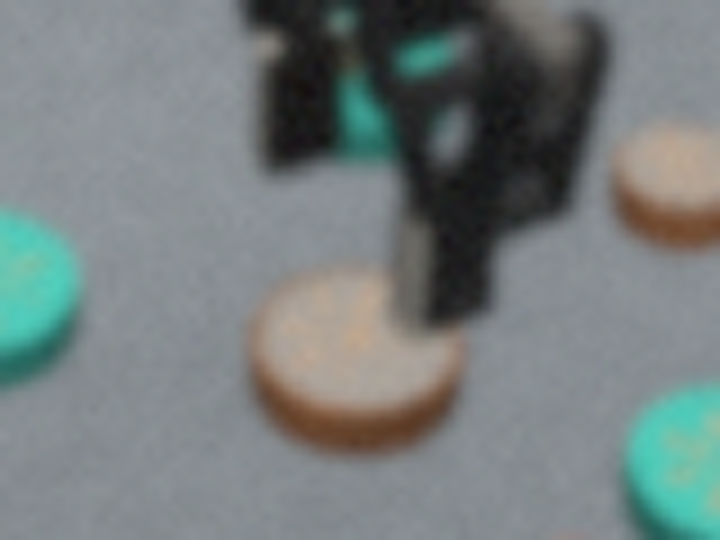

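```bash
python3 -c "
from h import *
p=pix('side',[.431,-.235,.02]);a,b=int(p[0])-40,int(p[1])-35
g=lambda P:(np.round(([pix('side',P)[0]-a+.5,pix('side',P)[1]-b+.5])*np.array([9,9])-.5)).tolist()
for P in [[.431,-.233,.0065],[.431,-.233,.014],[.431,-.2605,.0135],[.431,-.2055,.0135],[.4585,-.233,.0135],[.4035,-.233,.0135],[.431,-.26,0.03]]:print(P,g(P))
w=lambda x,y,z:world('side',(x+.5)/9-.5+a,(y+.5)/9-.5+b,z)
print('disc',w(357,335,.014))
for z in(.0135,.03,.05):print(z,'near',w(412,328,z),'far',w(330,162,z))
snap('top','t2.png',(310,150,430,240),6)
print(-cam('side')[1].T@cam('side')[2])
for n in('top',):
  print(pix('top',[.431,-.233,.014])-[310,150])
"
```

```text
[0.431, -0.233, 0.0065] [362.0, 363.0]
[0.431, -0.233, 0.014] [363.0, 339.0]
[0.431, -0.2605, 0.0135] [425.0, 415.0]
[0.431, -0.2055, 0.0135] [304.0, 269.0]
[0.4585, -0.233, 0.0135] [463.0, 303.0]
[0.4035, -0.233, 0.0135] [260.0, 379.0]
[0.431, -0.26, 0.03] [428.0, 361.0]
disc [ 0.43041373 -0.23120578  0.014     ]
0.0135 near [ 0.44338709 -0.23464635  0.0135    ] far [ 0.4564111  -0.17438446  0.0135    ]
0.03 near [ 0.43340107 -0.24932327  0.03      ] far [ 0.44603688 -0.19085758  0.03      ]
0.05 near [ 0.42129681 -0.26711348  0.05      ] far [ 0.43346206 -0.21082501  0.05      ]
[ 0.10836064 -0.72705037  0.56706754]
[55.67883098 62.53462933]
```

View pics/t2.png

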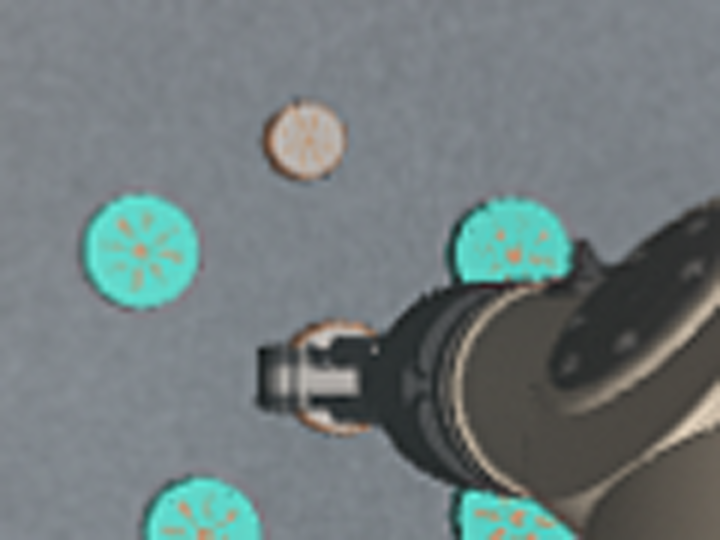

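```bash
python3 -c "
from h import *
for n,u,v in(('s1 near',297,264),('s1 far',211+330/5,215+115/5),('s2 near',291.8,286.4),('s2 far',246+330/9,250+162/9)):
  print(n,[np.round(world('side',u,v,z),3).tolist() for z in(.02,.04,.05,.06,.07,.08,.1,.12)])
for x in (258,300):print(x,[np.round(world('top',310+x/6,150+378/6,z),3).tolist() for z in(.014,.03,.04,.05,.06)])
print(arm.get_obs())
"
```

```text
s1 near [[0.488, -0.186, 0.02], [0.474, -0.205, 0.04], [0.467, -0.215, 0.05], [0.46, -0.225, 0.06], [0.453, -0.235, 0.07], [0.446, -0.245, 0.08], [0.433, -0.265, 0.1], [0.419, -0.285, 0.12]]
s1 far [[0.497, -0.079, 0.02], [0.483, -0.103, 0.04], [0.476, -0.114, 0.05], [0.469, -0.126, 0.06], [0.462, -0.138, 0.07], [0.455, -0.15, 0.08], [0.44, -0.174, 0.1], [0.426, -0.197, 0.12]]
s2 near [[0.44, -0.242, 0.02], [0.428, -0.26, 0.04], [0.422, -0.269, 0.05], [0.415, -0.277, 0.06], [0.409, -0.286, 0.07], [0.403, -0.295, 0.08], [0.391, -0.313, 0.1], [0.379, -0.331, 0.12]]
s2 far [[0.452, -0.183, 0.02], [0.44, -0.203, 0.04], [0.434, -0.212, 0.05], [0.427, -0.222, 0.06], [0.421, -0.232, 0.07], [0.415, -0.242, 0.08], [0.402, -0.262, 0.1], [0.39, -0.282, 0.12]]
258 [[0.429, -0.2, 0.014], [0.429, -0.196, 0.03], [0.429, -0.193, 0.04], [0.429, -0.19, 0.05], [0.43, -0.188, 0.06]]
300 [[0.429, -0.218, 0.014], [0.43, -0.214, 0.03], [0.43, -0.211, 0.04], [0.43, -0.208, 0.05], [0.43, -0.205, 0.06]]
{'clock': 4.175, 'joint_positions': array([ 0.02143163,  0.39984972,  0.46426965,  2.09984638, -0.27461027,
        0.69898092,  2.23888044]), 'joint_vel': array([ 1.29581664e-05,  2.23607303e-03,  7.58969011e-04,  2.19167009e-03,
       -9.33557556e-04,  1.60662127e-04, -5.20773515e-04]), 'tau': array([-7.43213837e-03, -3.53581738e+01,  4.90051255e+00, -1.68892318e+01,
        7.62322132e-03, -7.30628781e-04, -1.77483184e-04]), 'position': array([ 0.43142581, -0.23311404,  0.00635712]), 'eef_rot': array([ 1.33854906e-04, -1.04466610e-03,  9.99999445e-01,  3.31499689e-05]), 'force': array([ 0.70506222,  0.62394943, -0.07927656]), 'torque': array([ 0.00150011, -0.03353828, -0.00611958]), 'grip_force': 0.0, 'grip_width': 0.6523197511601051}
```

The side picture puts the fingertips about 30 mm higher than the TCP reading suggests. To test that, I'll close gently here. If they are above the disc, they will pass 50 mm (0.59) freely.

Call:
{"op": "jog_arm", "data": {"series": [[[0, 0, 0, 0, 0, 0, 0.5], [0, 0, 0, 0, 0, 0, 0.5], [0, 0, 0, 0, 0, 0, 0.5]]], "grip_force": 20}}

```text
clock: 4.55
position: [0.4313, -0.2331, 0.0062]
eef_rot: [-0.0, -0.001, 1.0, 0.0]
force: [0.5, 0.0, 0.1]
grip_width: 0.5
grip_force: 0.0
```

It closed freely to 42 mm, so the tips really are above the disc. I'll reopen and go down stepwise, watching the force.

Call:
{"op": "jog_arm", "data": {"series": [[[0, 0, 0, 0, 0, 0, 0.8], [0, 0, 0, 0, 0, 0, 0.8], [0, 0, 0.005, 0, 0, 0, 0.8], [0, 0, 0.005, 0, 0, 0, 0.8], [0, 0, 0, 0, 0, 0, 0.8]]]}}

```text
clock: 5.18
position: [0.4308, -0.2329, -0.0044]
eef_rot: [-0.001, -0.001, 1.0, 0.0]
force: [0.3, 0.4, 0.3]
grip_width: 0.799
grip_force: 0.0
```

```bash
python3 -c "
from h import *
p=pix('side',[.431,-.235,.02]);a,b=int(p[0])-40,int(p[1])-45;print(a,b,arm.get_obs()['force'])
snap('side','s3.png',(a,b,a+80,b+60),9)"
```

```text
246 240 [0.30804059 0.43344675 0.26079668]
```

View pics/s3.png

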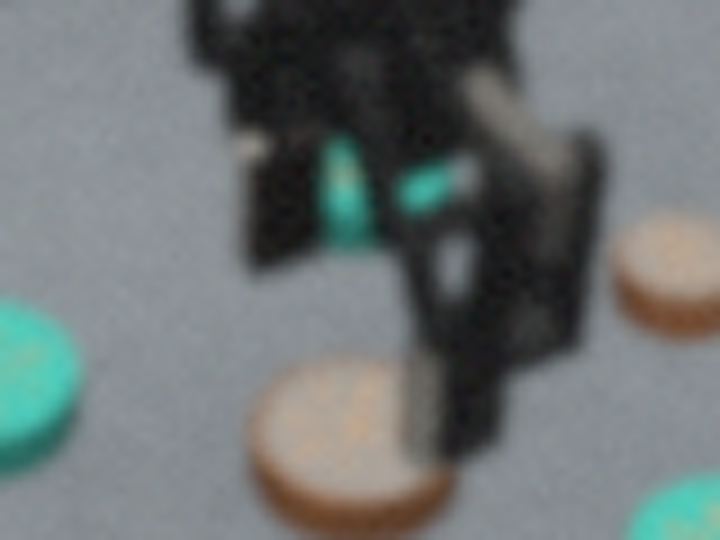

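Near tip is at about (425,458) in this crop, still about 30 mm up. So the tips sit about 35 mm above the TCP reading, and I'll go by the cameras and force rather than the reading. I'll lower further and feel for the table with the tips as the height reference.

Call:
{"op": "jog_arm", "data": {"series": [[[0, 0, 0, 0, 0, 0, 0.68], [0, 0, 0.007, 0, 0, 0, 0.68], [0, 0, 0.007, 0, 0, 0, 0.68], [0, 0, 0.005, 0, 0, 0, 0.68], [0, 0, 0, 0, 0, 0, 0.68]]]}}

```text
clock: 5.85
position: [0.4309, -0.2329, -0.0233]
eef_rot: [-0.001, -0.001, 1.0, 0.0]
force: [0.3, -1.0, 0.7]
grip_width: 0.684
grip_force: 0.0
```

Call:
{"op": "jog_arm", "data": {"series": [[[0, 0, 0.002, 0, 0, 0, 0.68], [0, 0, 0.002, 0, 0, 0, 0.68], [0, 0, 0, 0, 0, 0, 0.68]]]}}

```text
clock: 6.22
position: [0.4313, -0.2331, -0.0268]
eef_rot: [-0.0, -0.001, 1.0, 0.0]
force: [-0.5, 0.4, 0.3]
grip_width: 0.679
grip_force: 0.0
```

Call:
{"op": "jog_arm", "data": {"series": [[[0, 0, 0.002, 0, 0, 0, 0.68], [0, 0, 0.001, 0, 0, 0, 0.68], [0, 0, 0, 0, 0, 0, 0.68]]]}}

```text
clock: 6.6
position: [0.4313, -0.2331, -0.0298]
eef_rot: [-0.0, -0.001, 1.0, 0.0]
force: [0.2, 0.3, -0.4]
grip_width: 0.685
grip_force: 0.0
```

Call:
{"op": "jog_arm", "data": {"series": [[[0, 0, 0.0015, 0, 0, 0, 0.68], [0, 0, 0.0015, 0, 0, 0, 0.68], [0, 0, 0, 0, 0, 0, 0.68]]]}}

```text
clock: 6.98
position: [0.4312, -0.2331, -0.0329]
eef_rot: [-0.0, -0.001, 1.0, 0.0]
force: [-0.2, -0.5, 0.6]
grip_width: 0.677
grip_force: 0.0
```

Call:
{"op": "jog_arm", "data": {"series": [[[0, 0, 0.0015, 0, 0, 0, 0.68], [0, 0, 0.0015, 0, 0, 0, 0.68], [0, 0, 0, 0, 0, 0, 0.68]]]}}

```text
clock: 7.35
position: [0.4312, -0.233, -0.0359]
eef_rot: [-0.0, -0.001, 1.0, 0.0]
force: [0.2, -0.1, 0.5]
grip_width: 0.681
grip_force: 0.0
```

Call:
{"op": "jog_arm", "data": {"series": [[[0, 0, 0.001, 0, 0, 0, 0.68], [0, 0, 0.001, 0, 0, 0, 0.68], [0, 0, 0, 0, 0, 0, 0.68]]]}}

```text
clock: 7.72
position: [0.4313, -0.2331, -0.0378]
eef_rot: [-0.0, -0.001, 1.0, 0.0]
force: [-0.1, 0.4, 0.0]
grip_width: 0.686
grip_force: 0.0
```

Call:
{"op": "jog_arm", "data": {"series": [[[0, 0, 0.001, 0, 0, 0, 0.68], [0, 0, 0.001, 0, 0, 0, 0.68], [0, 0, 0, 0, 0, 0, 0.68]]]}}

```text
clock: 8.1
position: [0.4314, -0.2332, -0.0387]
eef_rot: [0.0, -0.001, 1.0, 0.0]
force: [-1.9, 2.0, 11.3]
grip_width: 0.679
grip_force: 6.0
```

Touched the table at a reading of about -0.038 with an 11 N press. I'll raise so the tips grip at about 7 mm height, then close.

Call:
{"op": "jog_arm", "data": {"series": [[[0, 0, -0.005, 0, 0, 0, 0.68], [0, 0, -0.005, 0, 0, 0, 0.68], [0, 0, 0, 0, 0, 0, 0.68]]]}}

```text
clock: 8.48
position: [0.4317, -0.2332, -0.0294]
eef_rot: [0.0, -0.001, 1.0, -0.0]
force: [0.6, 0.3, 0.2]
grip_width: 0.681
grip_force: 0.0
```

Call:
{"op": "jog_arm", "data": {"series": [[[0, 0, 0, 0, 0, 0, 0.5], [0, 0, 0, 0, 0, 0, 0.5], [0, 0, 0, 0, 0, 0, 0.5], [0, 0, 0, 0, 0, 0, 0.5]]], "grip_force": 25}}

```text
clock: 8.98
position: [0.4315, -0.2331, -0.0294]
eef_rot: [0.0, -0.001, 1.0, 0.0]
force: [-0.7, 1.0, 5.0]
grip_width: 0.568
grip_force: 24.9
```

Call:
{"op": "jog_arm", "data": {"series": [[[0, 0, -0.01, 0, 0, 0, 0.5], [0, 0, -0.02, 0, 0, 0, 0.5], [0, 0, -0.02, 0, 0, 0, 0.5], [0, 0, -0.01, 0, 0, 0, 0.5], [0, 0, 0, 0, 0, 0, 0.5]]]}}

```text
clock: 9.6
position: [0.4318, -0.2332, 0.0308]
eef_rot: [0.001, -0.001, 1.0, -0.0]
force: [0.1, 0.0, -1.2]
grip_width: 0.568
grip_force: 26.0
```

Call:
{"op": "jog_arm", "data": {"series": [[[-0.01, 0.03, 0, 0, 0, 0, 0.5], [-0.017, 0.055, 0, 0, 0, 0, 0.5], [-0.017, 0.055, 0, 0, 0, 0, 0.5], [-0.017, 0.055, 0, 0, 0, 0, 0.5], [-0.017, 0.055, 0, 0, 0, 0, 0.5]]]}}

```text
clock: 10.22
position: [0.5085, 0.0188, 0.0295]
eef_rot: [-0.001, -0.001, 1.0, -0.0]
force: [1.0, -0.8, -0.7]
grip_width: 0.569
grip_force: 26.0
```

Call:
{"op": "jog_arm", "data": {"series": [[[-0.009, 0.03, 0, 0, 0, 0, 0.5], [0, 0, 0, 0, 0, 0, 0.5], [0, 0, 0, 0, 0, 0, 0.5]]]}}

```text
clock: 10.6
position: [0.5168, 0.0458, 0.0296]
eef_rot: [-0.001, -0.001, 1.0, -0.001]
force: [0.8, -0.8, -1.0]
grip_width: 0.558
grip_force: 26.0
```

```bash
python3 -c "
from h import *
o=arm.get_obs();print(o['position'],o['force'],o['torque'],o['grip_width'])
i=arm.snapshot('side');j=arm.snapshot('top')
p=pix('side',[.52,.10,.03]);a,b=int(p[0])-65,int(p[1])-55
A=cv2.resize(i[b:b+90,a:a+130],None,fx=6,fy=6,interpolation=cv2.INTER_CUBIC);print(a,b)
cv2.imwrite('pics/s4.png',A)"
```

```text
[0.51676427 0.0458169  0.02955962] [ 0.77298984 -0.75665579 -1.01973148] [ 0.00018678 -0.01864344  0.05018229] 0.5582685168650926
187 144
```

View pics/s4.png

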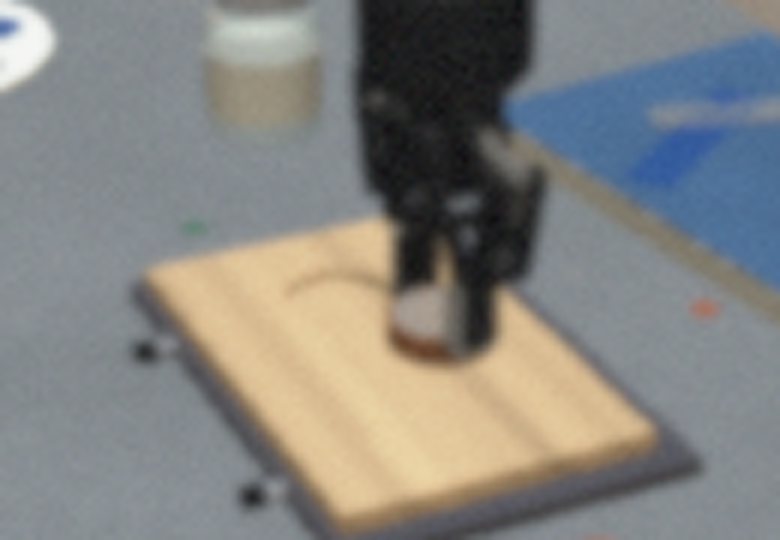

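The disc is held level over the bare end, at (435,330). The recess rim arc is at (340,285) and is clear of it. I'll lower it gently.

Call:
{"op": "jog_arm", "data": {"series": [[[0, 0, 0.012, 0, 0, 0, 0.5], [0, 0, 0.012, 0, 0, 0, 0.5], [0, 0, 0.008, 0, 0, 0, 0.5], [0, 0, 0.003, 0, 0, 0, 0.5], [0, 0, 0, 0, 0, 0, 0.5]]]}}

```text
clock: 11.32
position: [0.5177, 0.047, -0.005]
eef_rot: [-0.0, -0.001, 1.0, -0.0]
force: [-0.7, -0.3, -0.2]
grip_width: 0.568
grip_force: 26.0
```

Call:
{"op": "jog_arm", "data": {"series": [[[0, 0, 0.001, 0, 0, 0, 0.5], [0, 0, 0.001, 0, 0, 0, 0.5], [0, 0, 0, 0, 0, 0, 0.5]]]}}

```text
clock: 11.7
position: [0.5178, 0.0472, -0.0066]
eef_rot: [0.0, -0.001, 1.0, 0.0]
force: [-1.3, -0.9, -0.3]
grip_width: 0.571
grip_force: 26.0
```

Call:
{"op": "jog_arm", "data": {"series": [[[0, 0, 0.0005, 0, 0, 0, 0.5], [0, 0, 0.0005, 0, 0, 0, 0.5], [0, 0, 0, 0, 0, 0, 0.5]]]}}

```text
clock: 12.08
position: [0.5178, 0.0471, -0.0074]
eef_rot: [0.0, -0.001, 1.0, 0.0]
force: [-1.3, 0.0, 2.9]
grip_width: 0.567
grip_force: 26.4
```

Call:
{"op": "jog_arm", "data": {"series": [[[0, 0, 0.0005, 0, 0, 0, 0.5], [0, 0, 0, 0, 0, 0, 0.5]]]}}

```text
clock: 12.32
position: [0.5179, 0.0471, -0.0075]
eef_rot: [0.0, -0.001, 1.0, 0.0]
force: [-2.8, 0.2, 8.9]
grip_width: 0.565
grip_force: 26.8
```

Call:
{"op": "jog_arm", "data": {"series": [[[0, 0.006, -0.0003, 0, 0, 0, 0.5], [0, 0.01, 0, 0, 0, 0, 0.5], [-0.001, 0.01, 0, 0, 0, 0, 0.5], [-0.001, 0.01, 0, 0, 0, 0, 0.5], [0, 0.01, 0, 0, 0, 0, 0.5]]]}}

```text
clock: 12.95
position: [0.5206, 0.0927, -0.0074]
eef_rot: [0.001, -0.001, 1.0, -0.0]
force: [-0.5, -5.3, 6.1]
grip_width: 0.568
grip_force: 26.6
```

Call:
{"op": "jog_arm", "data": {"series": [[[0, 0.01, 0, 0, 0, 0, 0.5], [-0.001, 0.01, 0, 0, 0, 0, 0.5], [0, 0.01, 0, 0, 0, 0, 0.5], [0, 0.01, 0, 0, 0, 0, 0.5], [0, 0.005, 0, 0, 0, 0, 0.5]]]}}

```text
clock: 13.58
position: [0.5213, 0.138, -0.0074]
eef_rot: [0.001, -0.001, 1.0, -0.0]
force: [0.9, -4.2, 6.8]
grip_width: 0.57
grip_force: 26.6
```

Call:
{"op": "jog_arm", "data": {"series": [[[0, 0.006, 0, 0, 0, 0, 0.5], [0, 0.006, 0, 0, 0, 0, 0.5], [0, 0.005, 0, 0, 0, 0, 0.5], [0, 0.002, 0, 0, 0, 0, 0.5], [0, 0, 0, 0, 0, 0, 0.5]]]}}

```text
clock: 14.2
position: [0.5212, 0.1567, -0.0075]
eef_rot: [0.001, -0.001, 1.0, -0.0]
force: [-0.0, -3.2, 5.9]
grip_width: 0.565
grip_force: 26.6
```

Call:
{"op": "jog_arm", "data": {"series": [[[0, 0.0015, 0, 0, 0, 0, 0.5], [0, 0, 0, 0, 0, 0, 0.5]]]}}

```text
clock: 14.45
position: [0.5212, 0.158, -0.0075]
eef_rot: [0.001, -0.001, 1.0, -0.0]
force: [0.2, -3.5, 5.3]
grip_width: 0.568
grip_force: 26.6
```

Call:
{"op": "jog_arm", "data": {"series": [[[0, 0.0015, 0, 0, 0, 0, 0.5], [0, 0, 0, 0, 0, 0, 0.5]]]}}

```text
clock: 14.7
position: [0.5211, 0.1594, -0.0075]
eef_rot: [0.001, -0.001, 1.0, -0.001]
force: [0.3, -4.1, 6.4]
grip_width: 0.566
grip_force: 26.6
```

Call:
{"op": "jog_arm", "data": {"series": [[[0, 0.001, 0, 0, 0, 0, 0.5], [0, 0, 0, 0, 0, 0, 0.5]]]}}

```text
clock: 14.95
position: [0.5211, 0.1604, -0.0075]
eef_rot: [0.001, -0.001, 1.0, -0.001]
force: [0.6, -3.5, 6.7]
grip_width: 0.573
grip_force: 26.6
```

Call:
{"op": "jog_arm", "data": {"series": [[[0, 0.001, 0, 0, 0, 0, 0.5], [0, 0, 0, 0, 0, 0, 0.5]]]}}

```text
clock: 15.2
position: [0.5211, 0.1615, -0.0076]
eef_rot: [0.001, -0.001, 1.0, -0.001]
force: [0.1, -3.5, 5.4]
grip_width: 0.568
grip_force: 26.6
```

Call:
{"op": "jog_arm", "data": {"series": [[[0, 0.001, 0, 0, 0, 0, 0.5], [0, 0, 0, 0, 0, 0, 0.5]]]}}

```text
clock: 15.45
position: [0.5201, 0.1641, -0.0082]
eef_rot: [-0.0, -0.001, 1.0, 0.0]
force: [-0.1, -0.3, 0.2]
grip_width: 0.569
grip_force: 26.1
```

Call:
{"op": "jog_arm", "data": {"series": [[[0, 0.001, 0, 0, 0, 0, 0.5], [0, 0, 0, 0, 0, 0, 0.5]]]}}

```text
clock: 15.7
position: [0.52, 0.165, -0.0083]
eef_rot: [-0.0, -0.002, 1.0, 0.0]
force: [-0.3, 1.1, -0.7]
grip_width: 0.569
grip_force: 26.1
```

The force vanished and z sank by 0.7 mm, so the block is entering the recess. I'll lower gently.

Call:
{"op": "jog_arm", "data": {"series": [[[0, -0.0005, 0.001, 0, 0, 0, 0.5], [0, 0, 0.001, 0, 0, 0, 0.5], [0, 0, 0, 0, 0, 0, 0.5]]]}}

```text
clock: 16.08
position: [0.5204, 0.1635, -0.01]
eef_rot: [-0.0, -0.001, 1.0, 0.0]
force: [-0.2, -0.0, -0.3]
grip_width: 0.567
grip_force: 26.1
```

Call:
{"op": "jog_arm", "data": {"series": [[[0, 0, 0.001, 0, 0, 0, 0.5], [0, 0, 0.0005, 0, 0, 0, 0.5], [0, 0, 0, 0, 0, 0, 0.5]]]}}

```text
clock: 16.45
position: [0.5205, 0.1636, -0.0115]
eef_rot: [-0.0, -0.001, 1.0, 0.0]
force: [0.0, -0.3, -0.2]
grip_width: 0.57
grip_force: 26.1
```

Call:
{"op": "jog_arm", "data": {"series": [[[0, 0, 0.0005, 0, 0, 0, 0.5], [0, 0, 0.0003, 0, 0, 0, 0.5], [0, 0, 0, 0, 0, 0, 0.5]]]}}

```text
clock: 16.82
position: [0.5205, 0.1636, -0.0122]
eef_rot: [0.0, -0.001, 1.0, 0.0]
force: [-0.0, -0.3, -0.6]
grip_width: 0.568
grip_force: 26.1
```

Call:
{"op": "jog_arm", "data": {"series": [[[0, 0, 0.0005, 0, 0, 0, 0.5], [0, 0, 0.0003, 0, 0, 0, 0.5], [0, 0, 0, 0, 0, 0, 0.5]]]}}

```text
clock: 17.2
position: [0.5206, 0.1636, -0.0124]
eef_rot: [-0.0, -0.001, 1.0, 0.0]
force: [-1.9, -0.6, 5.6]
grip_width: 0.565
grip_force: 26.6
```

It bottomed exactly 5 mm down with a light 6 N. Releasing.

Call:
{"op": "jog_arm", "data": {"series": [[[0, 0, -0.0005, 0, 0, 0, 0.5], [0, 0, 0, 0, 0, 0, 0.7], [0, 0, 0, 0, 0, 0, 0.8], [0, 0, 0, 0, 0, 0, 0.8], [0, 0, 0, 0, 0, 0, 0.8]]]}}

```text
clock: 17.82
position: [0.5205, 0.1635, -0.0126]
eef_rot: [-0.0, -0.001, 1.0, 0.0]
force: [-0.1, -0.3, 0.1]
grip_width: 0.8
grip_force: 0.0
```

Call:
{"op": "jog_arm", "data": {"series": [[[0, 0, -0.01, 0, 0, 0, 0.8], [0, 0, -0.03, 0, 0, 0, 0.8], [0, 0, -0.05, 0, 0, 0, 0.8], [0, 0, -0.05, 0, 0, 0, 0.8], [0, 0, 0, 0, 0, 0, 0.8]]]}}

```text
clock: 18.45
position: [0.5241, 0.1645, 0.1325]
eef_rot: [0.005, -0.001, 1.0, 0.002]
force: [1.2, -0.5, -1.3]
grip_width: 0.799
grip_force: 0.0
```

```bash
python3 -c "
from h import *
i=arm.snapshot('side');p=pix('side',[.52,.13,.03]);a,b=int(p[0])-60,int(p[1])-40;print(a,b,arm.get_obs()['position'])
cv2.imwrite('pics/s5.png',cv2.resize(i[b:b+90,a:a+120],None,fx=6.5,fy=6.5,interpolation=cv2.INTER_CUBIC))"
```

```text
188 155 [0.5220911  0.16413371 0.13003182]
```

View pics/s5.png

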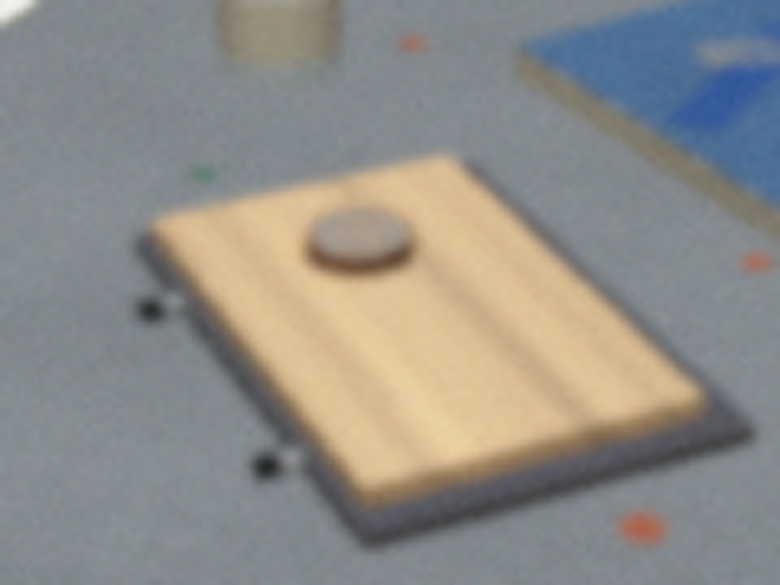

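The block sits level and low in the recess at (360,240), with the gripper clear of it and the jar and bed undisturbed.

```bash
python3 -c "
from station import arm
print(arm.hand_in())"
```

```text
the job is handed in; nothing more can be done
None
```

The larger round block was laid on the bare end, slid along the bed and dropped 5 mm into the recess; it looks level in the last picture, is released, and the job is handed in at about 18.5 s.

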